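# Pry the bat insert off the banding wheel and lean it up to dry

## Robot

A 6-joint arm with a two-finger parallel gripper is mounted at the origin on the work surface. World frame = base frame: x ahead of the robot, y to its left, z up, the work surface at z = 0. Lengths are in m, angles in degrees, forces in N, time in s.
With the tool pointing down it reaches from about 0.4 to 0.825 m from the base axis. Payload 7 kg.
Tool frame: the origin (TCP) lies midway between the tips of the shut fingers; the grasp point (between the pads) lies ctrl.grasp_offset behind it (ctrl.grasp_offset is the distance from the TCP to the grasp point, in m); z points along the fingers, y is the line along which they close (so a half turn about z gives the same grasp; the last joint's range is limited). The gripper opens to 88 mm and grips with 3 to 60 N. Pads are 19 mm wide; open, the fingers measure 130 mm over their backs; the gripper's body (78 mm by 193 mm) begins 47 mm behind the grasp point.
Start: joints at [90.762, 20.546, 0.682, 0, -70.136, -16.507], TCP at [0.183, 0.65, 0.197] pointing down, gripper open.
Joint ranges: [-176.03, 176.03], [-82.01, 121.73], [-58.28, 71.71], [-173.87, 95.51], [-174.79, -0.11], [-173.66, 173.66]. Speed limits (degrees/s): [136.94, 136.94, 172.46, 180, 180, 180].

## Interface

Orientations are given as [roll, pitch, yaw] about the fixed x, y, z axes, in that order (R = Rz(yaw) Ry(pitch) Rx(roll)).
In Python, from plant import ctrl gives the robot as it stands. The module is installed in compiled form; this text tells all that it offers.
- The arm moves only by the tool send_rows, never from a script. Its argument "increments" is a list that holds one entry, the list of rows, each a list of 4 numbers: the shift along the world's x, y, z normalised to -1 to 1, where 1 is 0.2 m, then the turn about the world's z normalised to -1 to 1, where 1 is 1.5 rad. In form: [[[x, y, z, roll], ...]]. A call has 1 to 12 rows; each row is the pose to reach, as a shift and turn from the pose commanded when the call began; what a row does not reach only later rows make up. A row lasts 1/8 s, in which the tool goes at most 62.5 mm and 10.7 degrees, less where a joint would pass 70% of its speed; a pose out of reach is approached as far as the arm can. A call with a number of a shift or a turn outside -1 to 1 is refused whole. A call with a gripper value outside its range is refused whole. "jaw" is the opening, from 0 (shut) to 1 (fully open), set as the call begins (left out, the last holds). The fingers move at their own pace and stop on an object; the grip force is fixed at half the most. Time passes only in rows, so rows that repeat a pose let the fingers close. It gives the time, the measured TCP pose, the force, the opening and the grip force at its end, in the units of the state.
- ctrl.get_obs(): the state, without advancing time (a new reading comes with each control period).
- ctrl.snapshot(name): name is "scene" or "top" or "wrist"; returns the picture (480x640x3 uint8, red, green, blue); there is no depth.
- ctrl.calibration(name): a dict with "mtx" (3x3 intrinsics, pixels), "k1" (the pictures are not rectified: a ray, as slopes to the right and down, at radius r is drawn at 1 + k1 r^2 times it, then the intrinsics apply), "eye" and "attitude" of the camera in the world. Camera axes: x right, y up, looking along -z (the intrinsics and any distortion apply to the point x, -y, -z); pixel columns grow to the right and rows downward; lengths in m; the calibration is good to about 2 mm. A picture is of the moment at which its call begins: read the wrist's pose just before it. calibration takes no time and is no camera call; for the wrist camera it gives the pose at the moment of the call.
- ctrl.close_job(): hands the job in; it is judged then, once.
Trained networks look in the newest picture that a camera, given by its name, has taken for a name from the list of things; names that differ only in an ending like _2 or _b are one class to them, and where a whole thing is asked for, a point or a joint stands for the part that bears it (a point fixed in the world has none). Each returns a list of dicts, best first, with "conf" (0 to 1); they miss things now and then, are a little off and sometimes report something else, mostly with a low value. They report only what shows in the picture. A call takes as long as a camera call.
- ctrl.trace(thing, camera): "mask" (480x640 bool, what is visible of it) and "bbox" ([left, top, right, bottom] in pixels, round what is visible of it).
- ctrl.spot_point(thing, camera): "pixel" ([row, column] in pixels: a listed point, or the origin of a listed thing).
The state is a dict: "clock": time; "joint_pos": joint angles; "qvel": joint speeds; "tau": joint torques, N m; "tool_pos": TCP position; "orientation": TCP orientation; "force": force on the tool from outside, world axes, zero at the start; "moment": the same for the moment, N m; "opening": finger opening in m; "gripper_force": force on a finger pad.
Only numpy, scipy, OpenCV 4.12 (cv2) and the standard library are available. Lean on these libraries where they do the work, as an engineer would, in place of code of your own. Each camera call takes 0.05 s, during which the arm holds its last target. There are 200 camera calls.

## Task

Use the steel-bladed lever to pry the plaster bat out of its holder: push the blade into the slot under the bat's sprung end and lever that end up until it snaps past the catches and stays up on them, then take the lever out and lay it down on the bare table. Then draw the bat out from under the fixed lug at its other end and lean it at about 60 degrees against the front of the square kiln prop, that other end down on the table, sprung end up and plaster face outward, let go of it and leave the other things where they are.

Things in the scene. Friction and masses are not known exactly. Their poses are not given: they have to be found in the camera images.
- holder: fixed aluminium tray, 174 (its x) x 102 (its y) mm, on a small banding wheel (foot r 60, head r 80); origin on the table under its centre. The bat lies in it, underside at z 102, top at z 114. Walls (18 mm wide at the sides, 11 at the ends) reach z 110. Its -x end has a slot 30 mm wide, open upward, between two spring catches; at its +x end a fixed lug reaches 3.5 mm over the bat's flange
- slot_lip (a point): top of the rounded steel lip in the slot, the fulcrum, at (-83, 0, 94) mm in the holder's frame. The blade goes in along the holder's +x, over the lip and under the bat (8 mm from lip top to bat underside), until its tip meets a solid stop 47 mm inside the lip; the slot's floor is at z 92, and a lever may tip freely outside the lip
- catch_l: one of two spring catches, 23.5 mm either side of the slot's middle: round steel nose (r 4 mm) over the bat's flange. Together they hold the end down with roughly 10 to 20 N, most of it in the first 4 mm of lift. Once that end is lifted about 11 mm the noses spring back under it and it stays up by itself, about 10 mm higher than before; the foot end stays on its seat
- bat: loose plaster bat on a fired-clay base, 150 (its x) x 64 (its y) x 12 mm, about 0.24 kg, plaster face up (+z); origin at the centre of its underside. At both ends the base sticks out 5 mm as a flange 3 mm thick. In the holder its axes agree with the holder's. With the sprung end up on the catches, draw it at least 5 mm towards that end, out from under the lug, before lifting
- bat_end (a point): middle of the bat's lower edge at the sprung end, (-75, 0, 0) mm in the bat's frame
- bat_foot (a point): middle of the bat's lower edge at the foot end, (75, 0, 0) mm in the bat's frame
- lever: loose pry lever, 190 mm long, 0.18 kg, lying flat along its x; origin at the centre of its underside. Wooden handle 110 x 26 x 22 mm from x -95 to 15 mm, flat steel blade 80 x 22 x 5 mm from x 15 to 95 mm, blade mid-plane 10.5 mm above the underside, mass centre near the origin. May start on either side of the look-alike paddle
- lever_grip (a point): centre of the lever's handle, (-40, 0, 11) mm in its frame
- lever_tip (a point): middle of the blade's end, (95, 0, 10.5) mm in its frame
- prop: fixed square kiln prop, 40 x 40 mm and 112 high, origin under its centre; its front face looks to its -x (x = -20 mm), and a firebrick 64 x 150 x 75 mm stands right behind it (from x 20 to 84 mm). The table in front of it is bare. The bat leans well with its foot about 60 to 80 mm in front of the front face
- paddle: bystander: loose all-wood paddle, 190 x 45 x 18 mm, origin at the centre of its underside, handle to -x
- cup: bystander: white cup, 76 mm wide, 85 high, origin under its centre
- jar: bystander: blue glazed jar, 80 mm wide, 100 high, origin under its centre
- pin: bystander: wooden rolling pin along its y, 300 mm long, 44 thick, origin at its underside
- trimmer: bystander: loop trimming tool, about 145 mm long, origin at its underside
- bowl: bystander: terracotta bowl, 110 mm wide, 50 high, origin under its centre

How it is judged (in metres and radians):
On the way, in this order (a step that is already met when the one before it is completed fails the run):
1. the lever's blade, and no finger, holds the bat's sprung end up at least 8 mm above its seat (contact force between lever and bat above 0.3 N and z of bat_end in the frame of holder above 0.11 m and contact force between the fingers and bat below 0.1 N), for 0.1 s.
2. with the lever taken away, the sprung end stays up on the catches (at least 7 mm above its seat), not held (contact force between each of lever, the fingers and bat below 0.02 N and z of bat_end in the frame of holder above 0.109 m), for 0.3 s.
At the end, for the whole second after the job is handed in: the bat rests still against the front of the prop, leaning 43 to 77 degrees from the table, plaster face up, its foot edge on the table in front of the prop within 40 mm of its centre line, its sprung end 90 mm up or more; the lever lies level and still on the table, clear of the bat; all released (contact force between bat and prop above 0.1 N and angle between bat's own z axis and vertical between 0.75 and 1.35 rad and height (world z) of bat_foot below 0.01 m and height (world z) of bat_end above 0.09 m and x of bat_foot in the frame of prop below -0.03 m and y of bat_foot in the frame of prop between -0.04 and 0.04 m and linear speed of each of bat, lever below 0.02 m/s and contact force between bat and lever below 0.02 N and height (world z) of lever below 0.02 m and angle between lever's own x axis and vertical between 1.45 and 1.69 rad); the robot touches nothing.
It fails at once if a bystander (paddle, cup, jar, rolling pin, trimming tool or bowl) is moved more than 40 mm (distance of any of paddle, cup, jar, pin, trimmer, bowl from where it was at the start of the episode above 0.04 m).
It also fails if it takes over 67 s, if anything falls off the work surface, if the arm or the gripper's body presses on something with over 40 N, if the wrist force passes 120 N, or if a joint passes its speed limit or range.

## Working session

There is one attempt and no reset: what is moved stays moved. The work goes in short steps, Python scripts to look and compute and a tool call to move; the robot and the scene stay as the last step left them, time stands still between calls to the robot, and variables do not carry over. Pictures are saved under pics/ and viewed, at most 10 in all, crops included, and the job is handed in when it is done.

Besides the shell and the picture viewer there is one more tool, called after "Emit:" in YAML: its name, and indented under it one key for each argument. send_rows: Moves the arm, as the interface text tells. Its arguments: {"type":"object","properties":{"increments":{"type":"array"},"jaw":{"type":"number"}},"required":["increments"]}

```bash
mkdir -p pics; cat > h.py <<'E'
import numpy as np, cv2
from scipy.spatial.transform import Rotation as Ro
from plant import ctrl
def Rm(a):
    a=np.array(a,float)
    if a.shape==(3,3): return a
    if a.size==4: return Ro.from_quat(a).as_matrix()
    return Ro.from_euler('xyz',a,degrees=True).as_matrix()
def ray(c,px):  # px=(row,col)
    K=np.array(c['mtx']); u=np.array([(px[1]-K[0,2])/K[0,0],(px[0]-K[1,2])/K[1,1]])
    s=u.copy()
    for _ in range(30): s=u/(1+c['k1']*(s@s))
    return np.array(c['eye']), Rm(c['attitude'])@np.array([s[0],-s[1],-1.])
def at(c,px,z):
    o,d=ray(c,px); return o+d*(z-o[2])/d[2]
def proj(c,P):
    q=Rm(c['attitude']).T@(np.array(P)-np.array(c['eye'])); s=np.array([q[0],-q[1]])/-q[2]
    s=s*(1+c['k1']*(s@s)); K=np.array(c['mtx']); return np.array([K[1,1]*s[1]+K[1,2],K[0,0]*s[0]+K[0,2]])
def snap(cam,name=None):
    c=ctrl.calibration(cam); im=ctrl.snapshot(cam)
    if name: cv2.imwrite('pics/'+name+'.png',im[:,:,::-1])
    return c,im
E
python3 - <<'E'
from h import *
print(ctrl.grasp_offset, ctrl.get_obs()['clock'])
ims=[]
for cam in('top','scene'):
    c,im=snap(cam); ims.append(im)
    print(cam,c)
    for t,z in [('holder',.0),('slot_lip',.094),('catch_l',.114),('bat',.102),('bat_end',.102),('bat_foot',.102),('lever',0),('lever_grip',.011),('lever_tip',.0105),('prop',.0),('paddle',0),('cup',0),('jar',0),('pin',0),('trimmer',0),('bowl',0)]:
        for d in ctrl.spot_point(t,cam)[:2]:
            print(t,round(d['conf'],2),np.round(d['pixel'],0),np.round(at(c,d['pixel'],z),3))
cv2.imwrite('pics/a.png',ims[0][:,:,::-1]);cv2.imwrite('pics/b.png',ims[1][:,:,::-1])
E
```

```text
0.0188 0.0
top {'mtx': array([[463.32206754,   0.        , 317.3617716 ],
       [  0.        , 463.32206754, 241.90385947],
       [  0.        ,   0.        ,   1.        ]]), 'k1': -0.06239475060551842, 'eye': array([0.31400092, 0.03363307, 1.13903528]), 'attitude': array([ 13.98305275,   0.42670514, -87.28031773])}
holder 0.8 [273. 221.] [0.506 0.294 0.   ]
slot_lip 0.68 [275. 243.] [0.487 0.22  0.094]
catch_l 0.51 [178. 257.] [0.717 0.204 0.114]
bat 0.71 [264. 209.] [0.509 0.299 0.102]
bat_end 0.93 [274. 242.] [0.488 0.22  0.102]
bat_foot 0.63 [254. 182.] [0.528 0.363 0.102]
lever 0.89 [212. 340.] [0.678 0.001 0.   ]
lever 0.64 [177. 259.] [0.767 0.217 0.   ]
lever_grip 0.69 [215. 359.] [ 0.668 -0.048  0.011]
lever_grip 0.29 [272. 222.] [0.506 0.288 0.011]
lever_tip 0.97 [218. 306.] [0.657 0.089 0.01 ]
lever_tip 0.45 [215. 362.] [ 0.67  -0.055  0.01 ]
prop 0.83 [280. 465.] [ 0.516 -0.317  0.   ]
paddle 0.86 [294. 323.] [0.464 0.036 0.   ]
paddle 0.41 [281. 466.] [ 0.515 -0.32   0.   ]
cup 0.91 [198. 420.] [ 0.726 -0.206 -0.   ]
jar 0.86 [181. 261.] [0.755 0.212 0.   ]
jar 0.59 [
[... 667 characters left out ...]
[289. 281.] [0.724 0.053 0.114]
bat 0.67 [290. 450.] [0.504 0.291 0.102]
bat_end 0.9 [264. 426.] [0.483 0.222 0.102]
bat_foot 0.63 [322. 477.] [0.53  0.367 0.102]
lever 0.92 [286. 279.] [ 0.673 -0.012  0.   ]
lever 0.56 [274. 272.] [ 0.663 -0.045  0.   ]
lever_grip 0.89 [277. 272.] [ 0.672 -0.035  0.011]
lever_tip 0.79 [304. 318.] [0.657 0.086 0.01 ]
prop 0.73 [180. 241.] [ 0.509 -0.312  0.   ]
paddle 0.63 [242. 361.] [0.462 0.046 0.   ]
cup 0.65 [249. 204.] [ 0.718 -0.211  0.   ]
cup 0.46 [380. 330.] [ 0.76   0.212 -0.   ]
jar 0.97 [383. 330.] [0.764 0.216 0.   ]
pin 0.73 [332. 243.] [0.802 0.012 0.   ]
trimmer 0.79 [410. 420.] [0.694 0.374 0.   ]
bowl 0.7 [147. 305.] [ 0.309 -0.274  0.   ]
```

View pics/a.png

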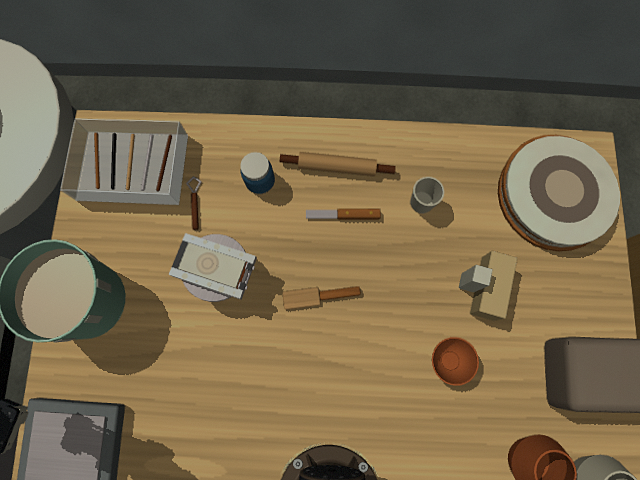

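View pics/b.png

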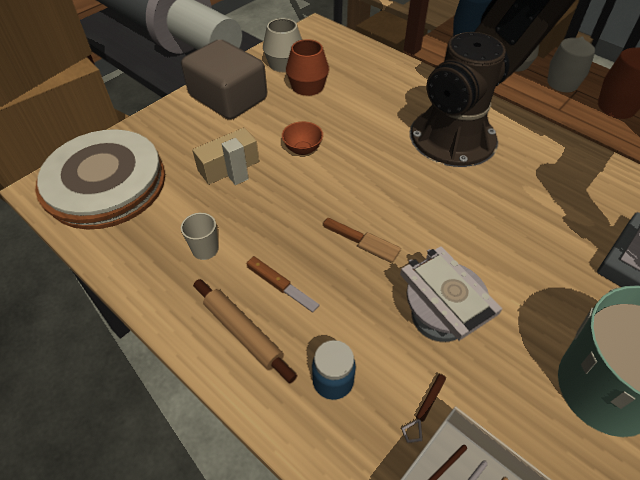

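The top view shows the holder at (210,265), with its slot end at (243,275) pointing right, towards −y. The lever lies at (345,214) with its blade to the left. The paddle is at (320,297), the prop at (476,280) with the firebrick to its right, and the bowl and cup are well clear. The scene view agrees. I'll lift and move towards the holder.

Emit:
send_rows:
  increments:
    - [[0, 0, 0.3, 0], [0, 0, 0.6, 0], [0.1, -0.2, 0.9, 0], [0.3, -0.5, 0.9, 0], [0.5, -0.8, 0.9, 0], [0.7, -1, 0.9, 0], [0.9, -1, 0.9, 0]]
  jaw: 1

```text
clock: 2.58
tool_pos: [0.3638, 0.4474, 0.3797]
orientation: [-179.8, -0.0, -15.7]
force: [0.1, 2.5, -0.0]
opening: 0.0874
gripper_force: 0.0
```

Emit:
send_rows:
  increments:
    - [[0.2, -0.3, 0, 0], [0.4, -0.6, 0, 0], [0.6, -0.9, 0, 0], [0.75, -1, 0, 0], [0.75, -1, 0, 0], [0.75, -1, 0, 0]]

```text
clock: 3.32
tool_pos: [0.5133, 0.2493, 0.3771]
orientation: [180.0, 0.0, -15.8]
force: [-1.2, 1.2, -0.1]
opening: 0.0874
gripper_force: 0.0
```

```bash
python3 - <<'E'
from h import *
o=ctrl.get_obs(); print(o['clock'],o['tool_pos'],o['orientation'],o['joint_pos'])
c,im=snap('wrist','w1'); print(c['eye'],c['attitude'])
for t,z in [('slot_lip',.094),('catch_l',.114),('bat_end',.102),('bat_foot',.102)]:
    for d in ctrl.spot_point(t,'wrist')[:2]:
        print(t,round(d['conf'],2),np.round(d['pixel'],0),np.round(at(c,d['pixel'],z),3))
E
```

```text
3.325 [0.51326413 0.24933703 0.37710581] [ 1.79996148e+02  1.60708592e-02 -1.58224056e+01] [ 4.55415283e+01  7.07238432e+00  5.67138652e+00 -1.22627224e-02
 -8.86100848e+01  2.86363653e+01]
[0.58158154 0.22877555 0.56481688] [-1.53469362e+01  4.11752969e-02 -1.05836101e+02]
slot_lip 0.72 [206. 358.] [0.481 0.205 0.094]
catch_l 0.55 [227. 349.] [0.464 0.222 0.114]
bat_end 0.9 [207. 348.] [0.484 0.217 0.102]
bat_foot 0.92 [210. 215.] [0.522 0.363 0.102]
```

View pics/w1.png

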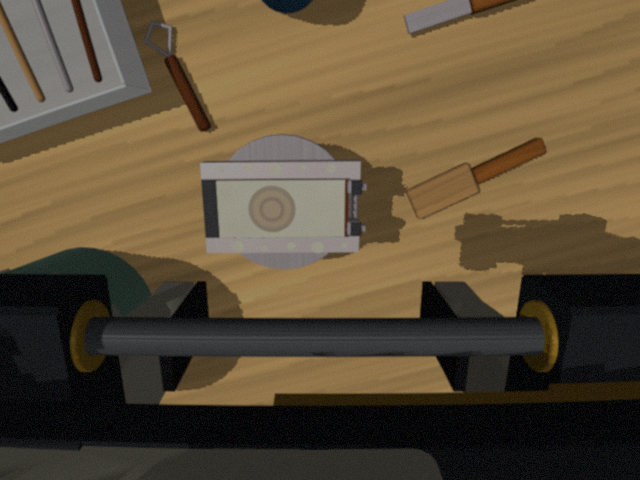

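The wrist view shows the bat in its tray: slot end at (358,207) on the right, foot at (212,210) on the left, and the holder's long axis nearly horizontal. The lever tip shows at the top (408,25). Next I'll fit the yaw from the masks.

```bash
cat >> h.py <<'E'
def rect(mask,c,z):
    n,l,s,_=cv2.connectedComponentsWithStats(mask.astype(np.uint8)); k=1+np.argmax(s[1:,4])
    cn=max(cv2.findContours((l==k).astype(np.uint8),0,2)[0],key=len)[:,0]
    P=np.array([at(c,(p[1],p[0]),z)[:2] for p in cn])
    (cx,cy),(w,h),a=cv2.minAreaRect((P*1000).astype(np.float32))
    if w<h: w,h,a=h,w,a-90
    return np.round([cx,cy,w,h,(a+90)%180-90],1)
E
python3 - <<'E'
from h import *
c=ctrl.calibration('wrist')
for t,z in[('bat',.114),('holder',.110)]:
    for d in ctrl.trace(t,'wrist')[:1]: print(t,d['conf'],d['bbox'],rect(d['mask'],c,z))
for cam in('top','scene'):
    c=ctrl.calibration(cam)
    for t,z in[('lever',.012),('prop',.112),('bat',.114)]:
        for d in ctrl.trace(t,cam)[:1]: print(cam,t,d['conf'],d['bbox'],rect(d['mask'],c,z))
E
```

```text
bat 0.83 [219.6, 174.8, 348.5, 238.1] [504.  288.2 144.3  66.1  74.3]
holder 0.91 [198.4, 131.3, 367.8, 270.1] [507.2 286.4 181.7 149.9  75.4]
top lever 0.59 [304.0, 204.0, 382.5, 220.3] [672.7  -5.1 191.3  32.  -87.4]
top prop 0.66 [456.3, 248.4, 512.3, 320.0] [ 491.  -329.8  158.4  118.3  -14.7]
top bat 0.61 [175.5, 242.7, 244.9, 288.6] [504.4 287.3 146.6  64.3  75.5]
scene lever 0.56 [248.7, 256.9, 319.6, 313.6] [670.1  -6.9 195.6  35.5 -88.3]
scene prop 0.78 [197.7, 128.9, 254.6, 186.4] [ 544.5 -289.7  165.1  162.8   75.9]
scene bat 0.78 [416.1, 253.2, 483.4, 323.7] [506.3 290.7 145.3  68.4  74.2]
```

Emit:
send_rows:
  increments:
    - [[0.2, -0.3, 0, -0.12], [0.4, -0.6, 0, -0.24], [0.6, -0.8, 0, -0.36], [0.8, -1, 0, -0.48], [0.8, -1, 0, -0.6], [0.8, -1, 0, -0.72], [0.8, -1, 0, -0.815], [0.8, -1, 0, -0.815]]

```text
clock: 4.97
tool_pos: [0.6733, 0.0495, 0.3771]
orientation: [180.0, -0.0, -85.8]
force: [0.2, 0.6, -0.2]
opening: 0.0881
gripper_force: 0.0
```

Emit:
send_rows:
  increments:
    - [[0, -0.2, -0.3, 0], [0, -0.4, -0.6, 0], [0, -0.42, -0.9, 0], [0, -0.42, -0.9, 0], [0, -0.42, -0.9, 0]]

```text
clock: 5.6
tool_pos: [0.6736, -0.0343, 0.1979]
orientation: [180.0, -0.0, -85.7]
force: [0.5, 1.0, 0.6]
opening: 0.088
gripper_force: 0.0
```

```bash
python3 - <<'E'
from h import *
o=ctrl.get_obs(); print(o['clock'],o['tool_pos'],o['orientation'],o['joint_pos'])
c,im=snap('wrist','w2')
for t,z in [('lever',0),('lever_grip',.011),('lever_tip',.0105)]:
    for d in ctrl.spot_point(t,'wrist')[:2]:
        print(t,round(d['conf'],2),np.round(d['pixel'],0),np.round(at(c,d['pixel'],z),4))
for d in ctrl.trace('lever','wrist')[:1]: print(d['conf'],d['bbox'],rect(d['mask'],c,.013))
E
```

```text
5.6 [ 0.67363403 -0.03428683  0.1978856 ] [ 1.79985755e+02 -4.39983597e-02 -8.56851272e+01] [ 1.36325213e+01  2.04875852e+01  6.58702336e-01  4.36967978e-02
 -7.01923030e+01 -9.33246885e+00]
lever 0.96 [230. 316.] [ 0.6697 -0.0088  0.    ]
lever_grip 0.71 [192. 313.] [ 0.6749 -0.0464  0.011 ]
lever_tip 0.86 [327. 313.] [0.6652 0.0881 0.0105]
lever_tip 0.3 [232. 313.] [ 0.6723 -0.0093  0.0105]
0.85 [301.0, 129.1, 329.2, 320.0] [671.3 -13.2 179.   26.4 -87.4]
```

View pics/w2.png

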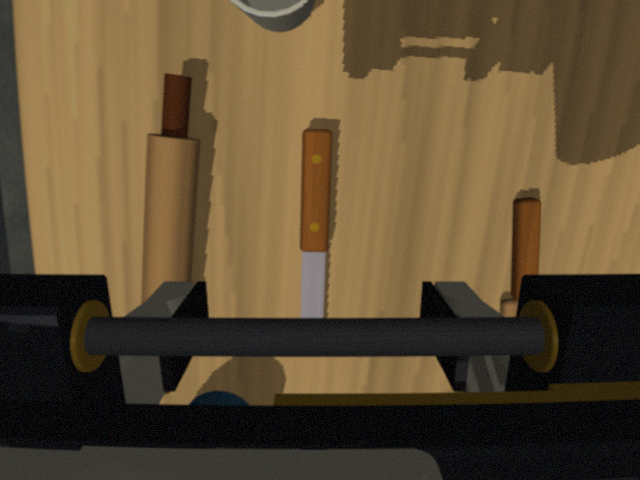

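The wrist view shows the lever straight between the fingers, with the handle at (317,129)–(313,250) and the blade below it. Nothing is in the fingers' way, so I'll descend and grasp at about lever x −30.

Emit:
send_rows:
  increments:
    - [[-0.004, -0.017, -0.3, -0.01], [-0.004, -0.017, -0.6, -0.01], [-0.004, -0.017, -0.8, -0.01], [-0.004, -0.017, -0.92, -0.01], [-0.004, -0.017, -0.97, -0.01], [-0.004, -0.017, -0.97, -0.01]]

```text
clock: 6.6
tool_pos: [0.6729, -0.0375, 0.0038]
orientation: [-180.0, -0.0, -86.6]
force: [-0.3, -0.0, -1.0]
opening: 0.0874
gripper_force: 0.0
```

Emit:
send_rows:
  increments:
    - [[0, 0, 0, 0], [0, 0, 0, 0], [0, 0, 0, 0], [0, 0, 0, 0], [0, 0, 0, 0], [0, 0, 0, 0]]
  jaw: 0

```text
clock: 7.35
tool_pos: [0.6723, -0.0377, 0.0032]
orientation: [180.0, -0.0, -86.6]
force: [-0.2, -0.7, -0.2]
opening: 0.0332
gripper_force: 0.0
```

Emit:
send_rows:
  increments:
    - [[0, 0, 0.2, 0], [0, 0, 0.45, 0], [0, 0, 0.7, 0], [0, 0, 0.9, 0], [0, 0, 0.9, 0], [0, 0, 0.9, 0]]

```text
clock: 8.1
tool_pos: [0.6719, -0.0376, 0.1828]
orientation: [180.0, 0.0, -86.7]
force: [-0.7, -0.7, -0.1]
opening: 0.0001
gripper_force: 0.0
```

```bash
python3 - <<'E'
from h import *
o=ctrl.get_obs(); print(o['clock'],o['tool_pos'],o['orientation'],o['opening'],o['gripper_force'],o['force'],o['moment'])
c,im=snap('scene','s1'); im=im[200:400,180:520]
cv2.imwrite('pics/s1c.png',cv2.resize(im,None,fx=2.3,fy=2.3,interpolation=2)[:,:,::-1])
for t in ['lever_grip','lever_tip','lever']:
    for d in ctrl.spot_point(t,'scene')[:1]:
        r=ray(c,d['pixel']); x0=o['tool_pos'][0]
        # intersection with vertical plane of the lever (yaw 93.4 through tcp)
        n=np.array([np.cos(np.radians(3.4)),np.sin(np.radians(3.4)),0]); k=((o['tool_pos']-r[0])@n)/(r[1]@n)
        print(t,round(d['conf'],2),d['pixel'],np.round(r[0]+k*r[1],4))
E
```

```text
8.1 [ 0.67194711 -0.03764681  0.1828414 ] [ 1.79974502e+02  2.27988101e-02 -8.66584305e+01] 8.101456512758673e-05 0.0 [-0.6692772  -0.66118083 -0.07822562] [0.08736663 0.02569287 0.03114426]
lever_grip 0.91 [275.4, 270.7] [ 0.672  -0.0379  0.0136]
lever_tip 0.65 [306.5, 317.5] [0.6642 0.092  0.019 ]
lever 0.84 [284.2, 283.9] [6.697e-01 1.000e-04 1.510e-02]
```

View pics/s1c.png

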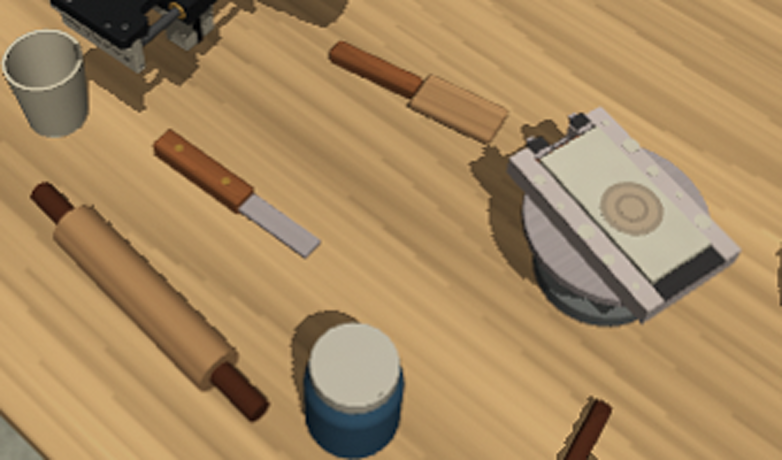

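The crop shows the lever still on the table at (235,195), because I lifted before the fingers had finished closing (opening was still 33 mm). I'll reopen, go back down, and wait longer.

Emit:
send_rows:
  increments:
    - [[0, 0, 0, 0], [0, 0, 0, 0], [0, 0, 0, 0], [0, 0, 0, 0], [0, 0, -0.2, 0], [0, 0, -0.4, 0], [0.004, 0, -0.6, 0], [0.004, 0, -0.8, 0], [0.004, 0, -0.9, 0], [0.004, 0, -0.9, 0]]
  jaw: 0.6

```text
clock: 9.55
tool_pos: [0.6719, -0.038, 0.0014]
orientation: [179.8, -0.0, -86.7]
force: [0.7, 0.4, -0.2]
opening: 0.0522
gripper_force: 0.0
```

Emit:
send_rows:
  increments:
    - [[0, 0, 0, 0], [0, 0, 0, 0], [0, 0, 0, 0], [0, 0, 0, 0], [0, 0, 0, 0], [0, 0, 0, 0], [0, 0, 0, 0], [0, 0, 0, 0], [0, 0, 0, 0]]
  jaw: 0

```text
clock: 10.68
tool_pos: [0.6731, -0.0377, 0.0032]
orientation: [180.0, 0.0, -86.6]
force: [-0.2, -0.0, 0.7]
opening: 0.0005
gripper_force: 0.0
```

```bash
python3 - <<'E'
from h import *
o=ctrl.get_obs(); print(o['clock'],o['tool_pos'],o['joint_pos'],o['opening'],o['gripper_force'],o['force'],o['tau'])
a=snap('wrist')[1]; c,b=snap('scene')
for d in ctrl.spot_point('lever_grip','scene')[:1]: print(d)
b=cv2.resize(b[200:340,180:400],None,fx=2,fy=2)
p=np.zeros((480,800,3),np.uint8); p[:,:400]=cv2.resize(a,(400,300))[0:1].repeat(480,0)*0; p[:300,:400]=cv2.resize(a,(400,300)); p[:280,400:800]=b[:, :400]
cv2.imwrite('pics/m1.png',p[:,:,::-1])
E
```

```text
10.675 [ 0.67314738 -0.03774289  0.00321257] [ 1.33179936e+01  3.00144681e+01 -1.18124986e+01 -1.70676034e-03
 -4.81779672e+01 -9.96495216e+00] 0.00053429794066142 0.0 [-0.17711684 -0.04675546  0.69190492] [ 5.48812150e-04 -6.44447708e+01  2.32465017e+01  5.54567993e+00
  2.18899024e-02 -5.05111575e-05]
{'pixel': [276.4, 268.0], 'conf': 0.76}
```

View pics/m1.png

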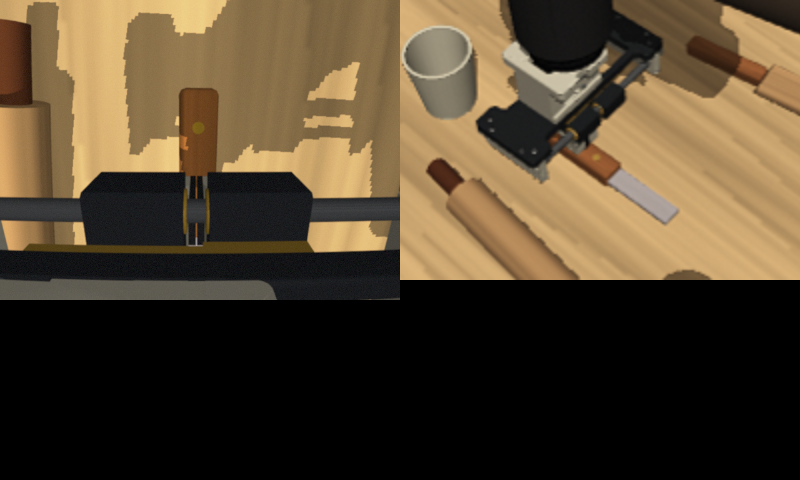

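```bash
python3 - <<'E'
from h import *
o=ctrl.get_obs(); print(o['clock'],o['opening'],o['tool_pos'])
c,a=snap('wrist'); b=snap('scene')[1]; t=o['tool_pos']
print('tcp in wrist',proj(c,t),'scene',proj(ctrl.calibration('scene'),t),c['eye'])
p=np.hstack([cv2.resize(a[120:400,220:420],(400,560)),cv2.resize(b[230:300,240:290],(400,560))])
cv2.imwrite('pics/m2.png',p[:,:,::-1])
E
```

```text
10.825 0.0004717852543985496 [ 0.67315861 -0.03775926  0.00321699]
tcp in wrist [279.23281618 313.58296548] scene [278.44067546 270.71727039] [ 0.67730252 -0.10983249  0.1909612 ]
```

View pics/m2.png

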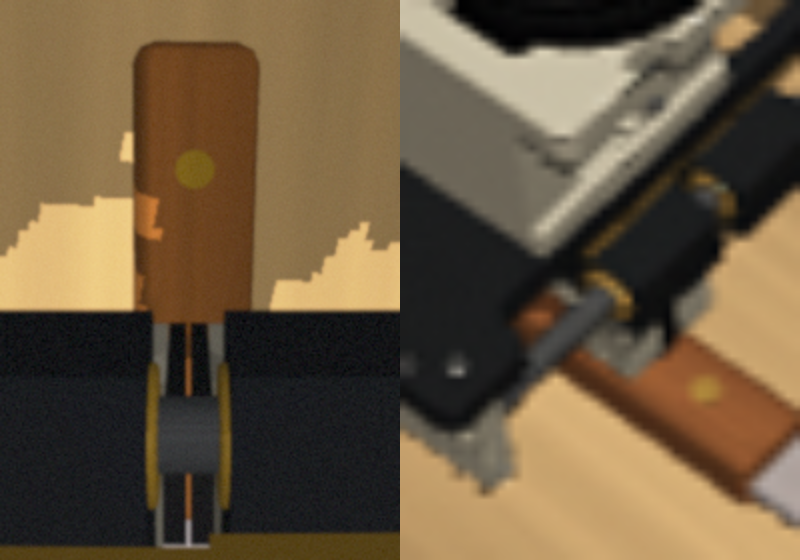

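The zoom shows the fingers shut over the handle centre, with a thin strip of handle visible through the gap at (188,420). They closed on nothing, so the true tip height is in doubt. I'll check the geometry.

```bash
python3 - <<'E'
from h import *
c=ctrl.calibration('wrist')
# handle edges at crop row 100 -> px row 120+50, cols 220+134/2, 220+259/2 ; back end row 120+42/2
for z in(0,.011,.022,.04):
    L=at(c,(170,220+67),z);R=at(c,(170,220+129.3),z);B=at(c,(141,318),z); print(z,np.round(L[:2],4),np.round(R[:2],4),'w',round(np.linalg.norm(L-R),4),'back end',np.round(B,4))
t=ctrl.get_obs()['tool_pos']
# visible rows of finger pads: gap bottom (row 393) and top (row 280)
for dz in(0,.0188,.04): print(dz,proj(c,t+[0,0,dz]))
E
```

```text
0 [ 0.6883 -0.0888] [ 0.6599 -0.0904] w 0.0284 back end [ 0.6749 -0.1025  0.    ]
0.011 [ 0.6876 -0.09  ] [ 0.6609 -0.0915] w 0.0268 back end [ 0.6751 -0.1029  0.011 ]
0.022 [ 0.687  -0.0912] [ 0.6619 -0.0927] w 0.0251 back end [ 0.6752 -0.1033  0.022 ]
0.04 [ 0.686  -0.0932] [ 0.6636 -0.0945] w 0.0224 back end [ 0.6754 -0.104   0.04  ]
0 [279.2815453  313.48283797]
0.0188 [294.77561478 313.46107592]
0.04 [316.37227605 313.43080442]
```

Emit:
send_rows:
  increments:
    - [[0, 0, 0, 0], [0, 0, 0, 0], [0, 0, 0, 0], [0, 0, 0, 0], [0, 0, 0, 0], [0, 0, 0, 0], [0, 0, -0.01, 0], [0, 0, -0.02, 0], [0, 0, -0.02, 0], [0, 0, -0.02, 0]]
  jaw: 0.6

```text
clock: 12.18
tool_pos: [0.6732, -0.0377, -0.0008]
orientation: [180.0, -0.0, -86.6]
force: [0.2, -0.9, -0.4]
opening: 0.0528
gripper_force: 0.0
```

Emit:
send_rows:
  increments:
    - [[0, 0, -0.01, 0], [0, 0, -0.02, 0], [0, 0, -0.03, 0], [0, 0, -0.04, 0], [0, 0, -0.04, 0], [0, 0, -0.04, 0]]

```text
clock: 12.92
tool_pos: [0.6732, -0.0378, -0.0087]
orientation: [-180.0, -0.0, -86.6]
force: [-0.6, 0.7, 1.4]
opening: 0.0522
gripper_force: 0.0
```

Emit:
send_rows:
  increments:
    - [[0, 0, -0.01, 0], [0, 0, -0.02, 0], [0, 0, -0.03, 0], [0, 0, -0.03, 0], [0, 0, -0.03, 0]]

```text
clock: 13.55
tool_pos: [0.6732, -0.0378, -0.0147]
orientation: [-180.0, -0.0, -86.6]
force: [-0.5, 0.6, -0.3]
opening: 0.0527
gripper_force: 0.0
```

Emit:
send_rows:
  increments:
    - [[0, 0, -0.015, 0], [0, 0, -0.015, 0], [0, 0, -0.015, 0], [0, 0, -0.015, 0], [0, 0, -0.015, 0], [0, 0, -0.015, 0], [0, 0, -0.015, 0]]
  jaw: 0

```text
clock: 14.42
tool_pos: [0.6731, -0.0378, -0.0178]
orientation: [180.0, -0.0, -86.6]
force: [-0.5, 0.6, -0.5]
opening: 0.0259
gripper_force: 30.0
```

Gripped now: opening 26 mm at 30 N. The real fingertips sit about 19 mm above the reported TCP, so I'll allow for that. Lift and carry to the standoff in front of the slot.

Emit:
send_rows:
  increments:
    - [[0, 0, 0.15, 0], [0, 0, 0.35, 0], [0, 0, 0.55, 0], [0, 0, 0.7, 0], [-0.2, 0.1, 0.7, -0.1], [-0.45, 0.25, 0.7, -0.21], [-0.7, 0.4, 0.7, -0.214], [-0.9, 0.5, 0.7, -0.214], [-1, 0.55, 0.7, -0.214], [-1, 0.55, 0.7, -0.214]]

```text
clock: 15.68
tool_pos: [0.472, 0.0728, 0.1227]
orientation: [-180.0, 0.0, -104.9]
force: [0.7, -0.8, -1.2]
opening: 0.0258
gripper_force: 30.0
```

Emit:
send_rows:
  increments:
    - [[-0.13, 0, 0, 0], [-0.13, 0, -0.1, 0], [-0.13, 0, -0.15, 0], [-0.13, 0, -0.15, 0], [-0.13, 0, -0.15, 0]]

```text
clock: 16.3
tool_pos: [0.4478, 0.0723, 0.0925]
orientation: [-180.0, -0.0, -105.1]
force: [0.2, 0.4, -2.0]
opening: 0.0259
gripper_force: 30.0
```

```bash
cat > lv.py <<'E'
from h import *
from scipy.optimize import least_squares
# joint fit: tip & grip by triangulation from top+scene; report in holder frame
u=np.array([np.cos(np.radians(74.9)),np.sin(np.radians(74.9)),0]);v=np.array([-u[1],u[0],0]);H=np.array([.5045,.2877,0])
def tri(t,cams=('top','scene')):
    rs=[]
    for cam in cams:
        d=ctrl.spot_point(t,cam)
        if d and d[0]['conf']>.3: rs.append((ray(C[cam],d[0]['pixel']),d[0]['conf'],d[0]['pixel']))
    if len(rs)<2: print(t,'only',len(rs)); return
    A=[];b=[]
    for (o,d),_,_ in rs:
        d=d/np.linalg.norm(d); M=np.eye(3)-np.outer(d,d); A.append(M); b.append(M@o)
    P=np.linalg.lstsq(np.vstack(A),np.hstack(b),rcond=None)[0]
    res=[round(1000*np.linalg.norm(M@P-bb),1) for M,bb in zip(A,b)]
    print(t,'world',np.round(P,4),'holder',np.round(1000*np.array([(P-H)@u,(P-H)@v,P[2]]),1),'res',res,[round(r[1],2) for r in rs],[r[2] for r in rs]); return P
C={}; I={}
def shots():
    for cam in('top','scene'): C[cam],I[cam]=snap(cam)
E
python3 - <<'E'
from lv import *
o=ctrl.get_obs(); print(o['clock'],o['tool_pos'],o['orientation'],o['opening'],o['force'])
shots()
for t in('lever_tip','lever_grip','slot_lip','bat_end','bat_foot'): tri(t)
cv2.imwrite('pics/m3.png',np.hstack([cv2.resize(I['top'][200:350,150:350],(400,300)),cv2.resize(I['scene'][180:330,330:530],(400,300))])[:,:,::-1])
E
```

```text
16.3 [0.44781972 0.07226468 0.09253049] [-1.79985946e+02 -5.57712524e-03 -1.05053768e+02] 0.02591315372849167 [ 0.15986276  0.41428264 -2.01291304]
lever_tip only 1
lever_grip world [0.4434 0.0658 0.1108] holder [-230.2    1.2  110.8] res [np.float64(2.4), np.float64(2.4)] [0.59, 0.83] [[296.1, 310.1], [211.0, 378.4]]
slot_lip only 1
bat_end only 1
bat_foot world [0.53   0.3606 0.0959] holder [77.  -5.6 95.9] res [np.float64(0.2), np.float64(0.2)] [0.92, 0.96] [[254.1, 184.4], [321.9, 472.8]]
```

View pics/m3.png

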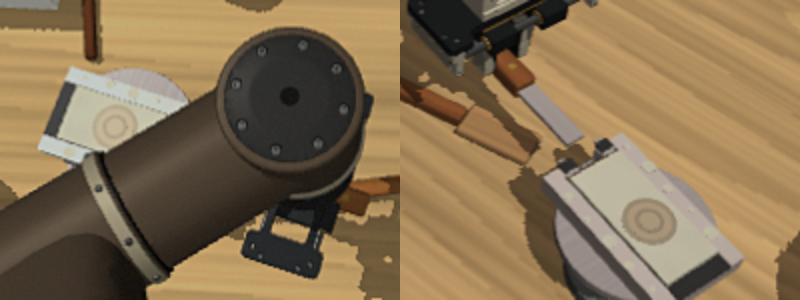

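In the crop the top view is blocked by the arm. In the scene view the blade, with its tip at (578,140), points at the slot between the catches at about (587,155). I'll compare the model projections with what the network spots.

```bash
python3 - <<'E'
from lv import *
c=ctrl.calibration('scene'); o=ctrl.get_obs(); t=o['tool_pos']; a=np.radians(o['orientation'][2]+180); w=np.array([np.cos(a),np.sin(a),0])
snap('scene')
pt=lambda x,z: np.array([*(t+w*x)[:2], t[2]+.0178+z])
M={'lever_tip':pt(.125,.0105),'lever_grip':pt(-.010,.011),'slot_lip':H-.083*u+[0,0,.094],'bat_end':H-.075*u+[0,0,.102],'bat_foot':H+.075*u+[0,0,.102],'bat':H+[0,0,.102]}
for k,P in M.items():
    d=ctrl.spot_point(k,'scene'); q=d[0]['pixel'] if d else None
    print(k,'model',np.round(proj(c,P),1),'spot',q, d and round(d[0]['conf'],2), q and np.round(1000*np.array([(at(c,q,P[2])-P)@u,(at(c,q,P[2])-P)@v]),1))
for k in('lever','bat'):
  d=ctrl.trace(k,'scene')
  if d: print(k,d[0]['conf'],rect(d[0]['mask'],c,.121 if k=='lever' else .114))
E
```

```text
lever_tip model [249.7 416.8] spot [247.8, 417.5] 0.68 [-3.   4.2]
lever_grip model [207.1 376.2] spot [208.3, 377.4] 0.61 [4.1 0.2]
slot_lip model [262.4 419.8] spot [261.2, 422.2] 0.74 [0.2 6. ]
bat_end model [262.8 423. ] spot [265.1, 423.4] 0.83 [ 4.7 -3. ]
bat_foot model [318.  475.2] spot None [] None
bat model [289.4 448.1] spot [289.7, 450.6] 0.86 [3.1 3.5]
lever 0.95 [461.5 130.6 133.9  34.7  75.7]
bat 0.71 [506.3 290.4 145.7  68.5  74. ]
```

```bash
python3 - <<'E'
from lv import *
c=ctrl.calibration('wrist'); c['eye']=[0.58158154,0.22877555,0.56481688]; c['attitude']=[-1.53469362e+01,4.11752969e-02,-1.05836101e+02]
im=cv2.imread('pics/w1.png'); g=cv2.cvtColor(im,6)
# fit outer side wall edges: columns 215..345, strongest gradient near rows 161 and 252
def edge(r0,cols,s):
    P=[]
    for x in cols:
        col=cv2.GaussianBlur(g[:,x-1:x+2].astype(np.float32),(3,3),0)[:,1]; d=np.gradient(col)*s; k=r0-8+np.argmax(d[r0-8:r0+9]); P.append((k,x))
    return np.array(P)
def line(P,z):
    W=np.array([at(c,p,z)[:2] for p in P],np.float32); 
    vx,vy,x,y=cv2.fitLine(W,cv2.DIST_HUBER,0,.001,.001).ravel(); return np.degrees(np.arctan2(vy,vx))%180,np.array([x,y])
for r0,s,nm in((161,1,'top'),(252,-1,'bot'),(180,1,'battop'),(238,-1,'batbot')):
    P=edge(r0,range(225,340,3),s); z=.110 if nm in('top','bot') else .114
    a,p=line(P,z); print(nm,np.median(P[:,0]),round(a,2),'lateral mm',round(1000*(p-H[:2])@v[:2],1))
for q in[(162,201),(161,361),(252,205),(250,361)]:
    w=at(c,q,.11)-H; print(q,np.round(1000*np.array([w@u,w@v]),1))
cs=ctrl.calibration('scene'); w=at(cs,(257.5,422.7),.118)-H; print('catch mid',1000*w@u,1000*w@v)
E
```

```text
top 162.0 74.07 lateral mm -50.4
bot 252.0 74.19 lateral mm 51.5
battop 180.0 74.74 lateral mm -31.1
batbot 236.0 74.47 lateral mm 31.2
(162, 201) [ 86.3 -51.8]
(161, 361) [-87.  -50.4]
(252, 205) [90.1 50.3]
(250, 361) [-88.6  50.1]
catch mid -77.97400761288338 -1.6803408046849242
```

The side-wall fit gives yaw about 74.5° and a 102 mm width (which matches), with the lateral centre within 1 mm. I'll lower to slot height and insert the first 30 mm.

Emit:
send_rows:
  increments:
    - [[-0.009, 0.002, -0.05, -0.005], [-0.009, 0.002, -0.1, -0.005], [-0.009, 0.002, -0.114, -0.005], [-0.009, 0.002, -0.114, -0.005], [0.001, 0.038, -0.114, -0.005], [0.011, 0.075, -0.114, -0.005], [0.021, 0.11, -0.114, -0.005], [0.031, 0.147, -0.114, -0.005], [0.031, 0.147, -0.114, -0.005]]

```text
clock: 18.48
tool_pos: [0.4536, 0.1023, 0.0695]
orientation: [-180.0, 0.0, -105.4]
force: [-0.4, -0.1, -2.1]
opening: 0.0257
gripper_force: 30.0
```

```bash
python3 - <<'E'
from lv import *
o=ctrl.get_obs(); t=o['tool_pos']; print(o['clock'],t,o['orientation'],o['force'],o['moment'],1000*(t-H)@u,1000*(t-H)@v)
c,I=snap('scene'); cv2.imwrite('pics/m4.png',cv2.resize(I[180:300,350:510],(800,600),interpolation=2)[:,:,::-1])
E
```

```text
18.475 [0.45359893 0.10231609 0.0694695 ] [-1.79993893e+02  4.86690759e-03 -1.05426841e+02] [-0.43508467 -0.08744857 -2.10402798] [ 0.00606803 -0.02635847 -0.03199435] -192.24305086015033 0.850242165891764
```

View pics/m4.png

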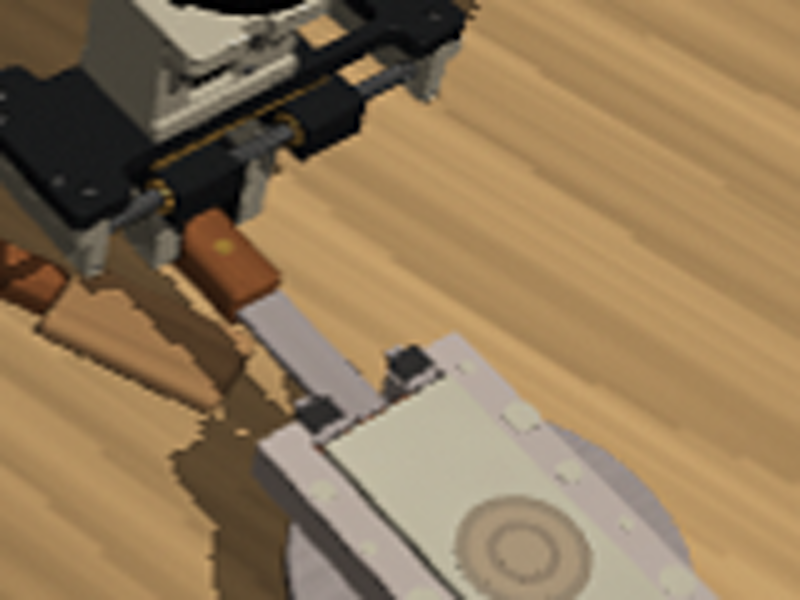

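The blade's tip is in the slot, between the catches at (320,410) and (408,362), and the contact force is near zero. I'll push it the rest of the way to just short of the stop.

Emit:
send_rows:
  increments:
    - [[0.009, 0.034, 0, 0], [0.019, 0.069, 0, 0], [0.029, 0.104, 0, 0], [0.036, 0.13, 0, 0], [0.036, 0.13, 0, 0]]

```text
clock: 19.15
tool_pos: [0.4606, 0.1281, 0.0694]
orientation: [180.0, -0.0, -105.4]
force: [0.7, -0.2, -1.2]
opening: 0.0258
gripper_force: 30.0
```

Emit:
send_rows:
  increments:
    - [[0, 0, -0.01, 0], [0, 0, -0.02, 0], [0, 0, -0.03, 0], [0, 0, -0.04, 0], [0, 0, -0.05, 0], [0, 0, -0.06, 0], [0, 0, -0.07, 0], [0, 0, -0.08, 0], [0, 0, -0.08, 0]]

```text
clock: 20.27
tool_pos: [0.4607, 0.1276, 0.0536]
orientation: [-180.0, 0.0, -105.5]
force: [-0.5, -3.9, 4.5]
opening: 0.0255
gripper_force: 30.0
```

Emit:
send_rows:
  increments:
    - [[0, 0, -0.01, 0], [0, 0, -0.02, 0], [0, 0, -0.03, 0], [0, 0, -0.04, 0], [0, 0, -0.05, 0], [0, 0, -0.05, 0], [0, 0, -0.05, 0]]

```text
clock: 21.15
tool_pos: [0.461, 0.1281, 0.0437]
orientation: [-180.0, 0.0, -105.5]
force: [1.2, 2.9, 3.1]
opening: 0.026
gripper_force: 30.0
```

```bash
python3 - <<'E'
from lv import *
o=ctrl.get_obs(); t=o['tool_pos']; print(o['clock'],t,o['orientation'],o['force'],o['moment'],1000*(t-H)@u,1000*(t-H)@v,o['opening'])
c,I=snap('scene'); cv2.imwrite('pics/m5.png',cv2.resize(I[180:300,350:510],(800,600),interpolation=2)[:,:,::-1])
for k,x,z in(('bat_end',-.075,.102),('bat_foot',.075,.102),('lever_grip',-.165,.1)):
    for d in ctrl.spot_point(k,'scene')[:1]:
        P=H+x*u; r=ray(c,d['pixel']); k2=((P-r[0])@v)/(r[1]@v); Q=r[0]+k2*r[1]; print(k,d['conf'],np.round([1000*(Q-H)@u,1000*Q[2]],1))
E
```

```text
21.15 [0.46104954 0.12814078 0.04365196] [-1.79964005e+02  4.87230003e-02 -1.05456617e+02] [1.19176634 2.93144957 3.08856726] [ 1.38472771 -0.44216197 -0.06242262] -165.36910061034715 0.38433080730917624 0.025998882956475632
bat_end 0.97 [-70.4 122.4]
lever_grip 0.7 [-163.    72.7]
```

Emit:
send_rows:
  increments:
    - [[0, 0, -0.008, 0], [0, 0, -0.015, 0], [0, 0, -0.015, 0], [0, 0, -0.015, 0]]

```text
clock: 21.85
tool_pos: [0.4606, 0.1276, 0.0405]
orientation: [-180.0, -0.0, -105.5]
force: [0.9, 2.7, 4.4]
opening: 0.0258
gripper_force: 30.0
```

```bash
cat > be.py <<'E'
from lv import *
o=ctrl.get_obs(); print(o['clock'],o['tool_pos'],o['force'],o['moment'],o['opening'])
c,I=snap('scene')
for k,x,vv in(('bat_end',-.075,0),('bat_end',-.075,0),('bat',0,0),('bat_foot',.075,0),('lever_grip',-.165,0),('lever',-.135,0)):
    for d in ctrl.spot_point(k,'scene')[:1]:
        P=H+x*u; r=ray(c,d['pixel']); k2=((P-r[0])@v)/(r[1]@v); Q=r[0]+k2*r[1]; print(k,d['conf'],d['pixel'],np.round([1000*(Q-H)@u,1000*Q[2]],1))
for d in ctrl.trace('bat','scene')[:1]: print(d['bbox'],rect(d['mask'],c,.114))
E
python3 be.py
```

```text
21.85 [0.46061086 0.1276468  0.04045191] [0.93317836 2.65462431 4.40116456] [ 1.35115689 -0.55885693 -0.00528328] 0.02580105442018984
bat_end 0.64 [259.9, 424.6] [-73.2 114.2]
bat_end 0.64 [259.9, 424.6] [-73.2 114.2]
bat 0.73 [288.6, 452.1] [  7.5 114.6]
bat_foot 0.89 [319.7, 475.3] [76.7 98.2]
lever_grip 0.7 [241.8, 395.3] [-160.3   78.7]
lever 0.58 [250.5, 403.2] [-133.4   77.9]
[414.9, 251.2, 486.0, 323.7] [503.5 288.4 151.7  71.5  72.6]
```

The bat end now reads about 114 mm, so it is lifted. The lever is tilted roughly 18° in the grip, so I'll draw it out along its own axis first and then straight back.

Emit:
send_rows:
  increments:
    - [[-0.008, -0.029, -0.01, 0], [-0.016, -0.058, -0.02, 0], [-0.024, -0.087, -0.03, 0], [-0.032, -0.115, -0.039, 0], [-0.047, -0.17, -0.039, 0], [-0.062, -0.224, -0.039, 0], [-0.077, -0.278, -0.039, 0], [-0.092, -0.332, -0.039, 0], [-0.1, -0.36, -0.02, 0], [-0.1, -0.36, 0.05, 0], [-0.1, -0.36, 0.1, 0], [-0.1, -0.36, 0.15, 0]]

```text
clock: 23.75
tool_pos: [0.4407, 0.0557, 0.0711]
orientation: [-180.0, 0.0, -105.5]
force: [0.1, -0.6, -1.8]
opening: 0.0258
gripper_force: 30.0
```

```bash
python3 be.py
```

```text
23.75 [0.4406619  0.05571075 0.07113451] [ 0.11435517 -0.58835454 -1.79278301] [ 0.05566007 -0.03431462 -0.00572962] 0.02583191315489529
bat_end 0.6 [257.3, 428.4] [-66.  131.1]
bat_end 0.6 [257.3, 428.4] [-66.  131.1]
bat 0.72 [380.9, 332.6] [ -361.3 -1077.1]
bat_foot 0.93 [319.1, 476.2] [ 77.7 102. ]
lever_grip 0.58 [212.2, 372.0] [-245.1   92.6]
lever 0.95 [222.1, 385.9] [-197.6  106.4]
[413.5, 252.0, 488.9, 323.4] [502.9 289.1 151.2  72.6  73.3]
```

Emit:
send_rows:
  increments:
    - [[0, -0.1, 0.2, 0], [0.2, -0.25, 0.3, 0], [0.45, -0.4, 0.3, 0], [0.7, -0.55, 0.3, 0], [0.9, -0.58, 0.2, 0], [1, -0.58, 0, 0], [1, -0.58, -0.2, 0], [1, -0.58, -0.29, 0], [1, -0.58, -0.33, 0], [1, -0.58, -0.36, 0], [1, -0.58, -0.39, 0]]

```text
clock: 25.52
tool_pos: [0.6427, -0.0595, -0.0055]
orientation: [-179.8, 0.1, -105.4]
force: [-0.5, 4.4, 4.1]
opening: 0.0257
gripper_force: 30.0
```

Emit:
send_rows:
  increments:
    - [[0, 0, -0.015, 0], [0, 0, -0.03, 0], [0, 0, -0.045, 0], [0, 0, -0.055, 0], [0, 0, -0.055, 0]]

```text
clock: 26.15
tool_pos: [0.6406, -0.0605, -0.0187]
orientation: [180.0, -0.0, -105.5]
force: [0.7, 2.7, 2.3]
opening: 0.0256
gripper_force: 30.0
```

Emit:
send_rows:
  increments:
    - [[0, 0, 0, 0], [0, 0, 0, 0], [0, 0, 0, 0], [0, 0, 0, 0], [0, 0, -0.005, 0], [0, 0, -0.01, 0], [0, 0, -0.015, 0], [0, 0, -0.02, 0], [0, 0, -0.02, 0]]
  jaw: 1

```text
clock: 27.28
tool_pos: [0.6405, -0.0604, -0.0227]
orientation: [180.0, -0.0, -105.5]
force: [-0.5, -0.6, 1.2]
opening: 0.0875
gripper_force: 0.0
```

Emit:
send_rows:
  increments:
    - [[0, 0, -0.01, 0], [0, 0, -0.02, 0], [0, 0, -0.03, 0], [0, 0, -0.03, 0]]

```text
clock: 27.78
tool_pos: [0.6405, -0.0604, -0.0287]
orientation: [180.0, -0.0, -105.5]
force: [0.4, -0.3, 0.7]
opening: 0.0876
gripper_force: 0.0
```

Emit:
send_rows:
  increments:
    - [[0, 0, -0.01, 0], [0, 0, -0.02, 0], [0, 0, -0.03, 0], [0, 0, -0.04, 0], [0, 0, -0.04, 0]]

```text
clock: 28.4
tool_pos: [0.6408, -0.0604, -0.0293]
orientation: [-179.9, -0.0, -105.4]
force: [-21.6, 5.7, 57.7]
opening: 0.0877
gripper_force: 29.4
```

The fingertips touch the table at reported z ≈ −0.029, so the tip offset is +29 mm. I'll back off at once and go over the bat's raised end.

Emit:
send_rows:
  increments:
    - [[0, 0, 0.1, 0], [0, 0, 0.3, 0], [0, 0, 0.6, 0], [0, 0, 0.9, 0], [-0.2, 0.3, 1, 0], [-0.4, 0.55, 1, 0], [-0.6, 0.8, 1, 0], [-0.75, 1, 1, 0], [-0.75, 1, 1, 0]]

```text
clock: 29.52
tool_pos: [0.4886, 0.1425, 0.1641]
orientation: [-180.0, 0.1, -105.2]
force: [1.1, -1.3, -0.5]
opening: 0.0877
gripper_force: 0.0
```

Emit:
send_rows:
  increments:
    - [[0, 0.25, 0, 0], [0, 0.35, 0, 0], [0, 0.35, 0, 0], [0, 0.35, 0, 0]]

```text
clock: 30.02
tool_pos: [0.4906, 0.2087, 0.1631]
orientation: [180.0, -0.0, -105.5]
force: [-0.1, -0.6, 0.1]
opening: 0.0877
gripper_force: 0.0
```

```bash
python3 - <<'E'
from lv import *
u=np.array([.2672,.9636,0]);v=np.array([-u[1],u[0],0])
o=ctrl.get_obs(); t=o['tool_pos']; print(o['clock'],t,o['orientation'],o['force'],'holder',1000*(t-H)@u,1000*(t-H)@v)
c,im=snap('wrist','w3')
for k,z in(('bat_end',.112),('catch_l',.114),('bat',.107)):
    for d in ctrl.spot_point(k,'wrist')[:2]: 
        P=at(c,d['pixel'],z)-H; print(k,d['conf'],d['pixel'],np.round([1000*P@u,1000*P@v],1))
for d in ctrl.trace('bat','wrist')[:1]: print(d['bbox'],rect(d['mask'],c,.122))
c,im=snap('scene')
for k,x in(('bat_end',-.075),('bat_foot',.075)):
    for d in ctrl.spot_point(k,'scene')[:1]:
        r=ray(c,d['pixel']); k2=((H-r[0])@v)/(r[1]@v); Q=r[0]+k2*r[1]; print(k,d['conf'],np.round([1000*(Q-H)@u,1000*Q[2]],1))
for d in ctrl.trace('lever','scene')[:1]: print('lever',d['conf'],rect(d['mask'],c,.012))
E
```

```text
30.025 [0.49056686 0.20874397 0.16313842] [ 1.79971952e+02 -4.19399196e-02 -1.05502349e+02] [-0.11585179 -0.55207265  0.08923749] holder -79.80496258845515 -7.671078652239899
bat_end 0.87 [257.8, 327.6] [-74.    0.5]
catch_l 0.51 [250.7, 363.3] [-79.   21.6]
bat 0.64 [257.8, 326.4] [-72.3  -0.1]
bat 0.61 [357.7, 324.8] [-2.8 -0.6]
[273.8, 255.6, 383.9, 392.1] [489.1 231.   65.   38.  -15.6]
bat_end 0.95 [-65.6 122.9]
bat_foot 0.61 [77.3 98.8]
lever 0.86 [647.9 -30.1 196.7  30.4  74.3]
```

View pics/w3.png

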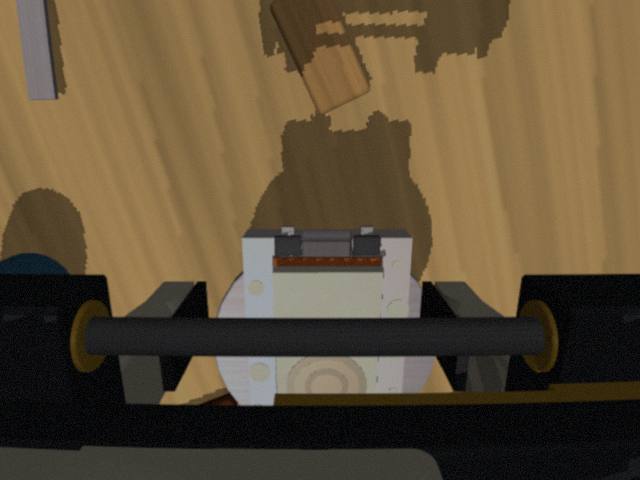

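The wrist view shows the bat's end up on the catches: a red flange at (328,261), with the catches behind it at (288,245) and (366,245). It is centred in the tray. I'll descend and grip at bat x −60.

Emit:
send_rows:
  increments:
    - [[-0.0105, 0.106, 0, 0], [-0.0105, 0.106, -0.15, 0], [-0.0105, 0.106, -0.3, 0], [-0.0105, 0.106, -0.37, 0], [-0.0105, 0.106, -0.4, 0], [-0.0105, 0.106, -0.4, 0]]

```text
clock: 31.22
tool_pos: [0.4888, 0.2312, 0.0838]
orientation: [-180.0, 0.0, -105.5]
force: [-0.5, 0.8, -0.1]
opening: 0.0877
gripper_force: 0.0
```

Emit:
send_rows:
  increments:
    - [[0, 0, 0, 0], [0, 0, 0, 0], [0, 0, 0, 0], [0, 0, 0, 0], [0, 0, 0, 0], [0, 0, 0, 0]]
  jaw: 0

```text
clock: 31.98
tool_pos: [0.4887, 0.231, 0.0838]
orientation: [-180.0, 0.0, -105.5]
force: [-0.8, -0.8, 4.0]
opening: 0.0636
gripper_force: 30.0
```

Emit:
send_rows:
  increments:
    - [[-0.003, -0.012, 0, 0], [-0.006, -0.024, 0, 0], [-0.009, -0.036, 0, 0], [-0.012, -0.044, 0, 0], [-0.012, -0.044, 0, 0]]

```text
clock: 32.6
tool_pos: [0.4872, 0.2228, 0.0844]
orientation: [-179.9, 0.1, -105.4]
force: [0.2, 3.0, 7.5]
opening: 0.0639
gripper_force: 30.0
```

Emit:
send_rows:
  increments:
    - [[0, 0, 0.03, 0], [0, 0, 0.08, 0], [0, 0, 0.2, 0], [0, 0, 0.45, 0], [0, 0, 0.7, 0], [0, 0, 0.85, 0], [0, 0, 0.85, 0]]

```text
clock: 33.48
tool_pos: [0.4867, 0.2224, 0.256]
orientation: [-179.9, 0.2, -105.5]
force: [0.8, 0.1, -4.6]
opening: 0.0637
gripper_force: 30.0
```

```bash
cat > bp.py <<'E'
from lv import *
import sys
o=ctrl.get_obs(); t=o['tool_pos']; print(o['clock'],t,o['orientation'],o['force'],o['moment'],o['opening'])
a=np.radians(o['orientation'][2]+180); w=np.array([np.cos(a),np.sin(a),0]); n=np.array([-w[1],w[0],0])
c,im=snap('scene')
for k in('bat_end','bat_foot','bat'):
    for d in ctrl.spot_point(k,'scene')[:1]:
        r=ray(c,d['pixel']); k2=((t-r[0])@n)/(r[1]@n); Q=r[0]+k2*r[1]; print(k,round(d['conf'],2),d['pixel'],'along,z',np.round([1000*(Q-t)@w,1000*Q[2]],1),np.round(Q,3))
for d in ctrl.trace('bat','scene')[:1]: print(d['conf'],d['bbox'])
E
python3 bp.py
```

```text
33.475 [0.48667019 0.22235742 0.25598827] [-179.87813595    0.18766557 -105.47351998] [ 0.8403538   0.07714825 -4.60084336] [-0.02472347 -0.0229638  -0.01176061] 0.06365230410120354
bat_end 0.88 [195.8, 438.2] along,z [-14.1 291.5] [0.483 0.209 0.291]
bat_foot 0.57 [263.2, 496.5] along,z [134.8 268.4] [0.523 0.352 0.268]
bat 0.65 [227.7, 466.2] along,z [ 59.5 280.8] [0.503 0.28  0.281]
0.75 [401.2, 244.7, 502.6, 343.1]
```

The bat is held and lifted. It droops about 9°, with friction at the pads holding it. I'll bounce it vertically on the way to the prop so that it swings further down in the grip.

Emit:
send_rows:
  increments:
    - [[0, -0.1, 0.3, 0], [0, -0.2, 0, 0], [0, -0.3, 0.3, 0], [0, -0.4, 0, 0], [0, -0.5, 0.3, 0], [0, -0.6, 0, 0], [0, -0.7, 0.3, 0], [0, -0.8, 0, 0], [0, -0.9, 0.3, 0], [0, -1, 0, 0], [0, -1, 0.3, 0], [0, -1, 0.3, 0]]

```text
clock: 35.22
tool_pos: [0.4862, 0.0207, 0.3144]
orientation: [-179.9, -0.1, -105.5]
force: [0.4, 1.0, -1.1]
opening: 0.0635
gripper_force: 30.0
```

```bash
python3 bp.py; python3 - <<'E'
from lv import *
c,im=snap('wrist','w4')
for d in ctrl.spot_point('prop','wrist')[:2]: print(d['conf'],d['pixel'],np.round(at(c,d['pixel'],0),4))
d=ctrl.trace('prop','wrist')
for e in d[:1]: print(e['conf'],e['bbox'],rect(e['mask'],c,.075)); np.save('pm.npy',e['mask'])
E
```

```text
35.225 [0.4861885  0.02073584 0.31441798] [-1.79904330e+02 -8.15286969e-02 -1.05490309e+02] [ 0.43864539  1.03891592 -1.08671115] [ 0.16344474 -0.31535202  0.04735382] 0.0635144350406519
bat_end 0.95 [110.7, 353.8] along,z [ -2.9 372.7] [0.485 0.018 0.373]
bat_foot 0.89 [177.6, 351.1] along,z [  1.8 213.7] [0.487 0.023 0.214]
bat 0.95 [148.5, 352.0] along,z [ -1.2 287.3] [0.486 0.02  0.287]
0.58 [337.2, 107.5, 367.7, 181.7]
0.18 [148.2, 99.6, 188.6, 256.8] [625.1 -33.6 164.7  28.1  74.5]
```

The bat now hangs vertically (foot about 100 mm below the reported TCP). Next, fit the prop and brick pose to the masks from both fixed cameras.

```bash
python3 - <<'E'
from lv import *
from scipy.optimize import minimize
M={}
for cam in('top','scene'):
    C[cam],_=snap(cam); d=ctrl.trace('prop',cam); print(cam,[(round(e['conf'],2),e['bbox'],int(e['mask'].sum())) for e in d[:2]]); M[cam]=d[0]['mask'].astype(np.uint8)
S=4
def sil(cam,p,brick):
    x,y,a=p; R=np.array([[np.cos(a),-np.sin(a)],[np.sin(a),np.cos(a)]]); m=np.zeros((480*S,640*S),np.uint8)
    for x0,x1,yh,h in([(-.02,.02,.02,.112)]+([(.02,.084,.075,.075)] if brick else [])):
        pts=[proj(C[cam],[*(np.array([x,y])+R@[a_,b_]),z]) for a_ in(x0,x1) for b_ in(-yh,yh) for z in(0,h)]
        h_=cv2.convexHull(np.array([[q[1]*S,q[0]*S] for q in pts]).astype(np.int32)); cv2.fillConvexPoly(m,h_,1)
    return m
B={k:cv2.resize(m,None,fx=S,fy=S,interpolation=0) for k,m in M.items()}
for brick in(True,False):
    def f(p,cams=('top','scene')):
        s=0
        for cam in cams:
            m=sil(cam,[p[0],p[1],np.radians(p[2]*100)],brick); s+=1-(m&B[cam]).sum()/(m|B[cam]).sum()
        return s
    for cams in(('top','scene'),('top',),('scene',)):
        r=min((minimize(f,[.512+dx,-.315,yw],args=(cams,),method='Nelder-Mead',options=dict(initial_simplex=np.array([[.512+dx,-.315,yw],[.522+dx,-.315,yw],[.512+dx,-.305,yw],[.512+dx,-.315,yw+.08]]))) for yw in(-.95,-1.04,-1.12) for dx in(0,)),key=lambda r:r.fun)
        print('brick' if brick else 'prop only',cams,r.x,'1-IoU',r.fun)
E
```

```text
top [(0.97, [458.2, 248.2, 514.3, 320.1], 2730)]
scene [(0.88, [193.9, 129.2, 256.6, 184.1], 2507)]
brick ('top', 'scene') [ 0.50907067 -0.32320643 -1.03875273] 1-IoU 0.09786420259018958
brick ('top',) [ 0.50875559 -0.32360173 -1.0354628 ] 1-IoU 0.03761991070244464
brick ('scene',) [ 0.50834526 -0.32261539 -1.0433889 ] 1-IoU 0.05641825616299134
prop only ('top', 'scene') [ 0.50455273 -0.33733389 -0.8847713 ] 1-IoU 1.3755194510247073
prop only ('top',) [ 0.52798617 -0.37664699 -1.01045624] 1-IoU 0.7241071428571428
prop only ('scene',) [ 0.49980703 -0.33640598 -0.82803074] 1-IoU 0.6167882303154016
```

Prop fit: centre (0.509, −0.323), yaw −103.9°, with both cameras agreeing within 1 mm. Carry the bat to 85 mm in front of the prop and lower its foot.

Emit:
send_rows:
  increments:
    - [[0.02, -0.15, 0, 0.018], [0.05, -0.35, -0.1, 0.018], [0.08, -0.6, -0.2, 0.018], [0.1, -0.8, -0.3, 0.018], [0.1, -0.93, -0.3, 0.018], [0.1, -1, -0.3, 0.018], [0.1, -1, -0.3, 0.018]]

```text
clock: 36.7
tool_pos: [0.5062, -0.1784, 0.2535]
orientation: [-180.0, 0.0, -104.0]
force: [0.3, 0.4, -3.5]
opening: 0.0633
gripper_force: 30.0
```

Emit:
send_rows:
  increments:
    - [[0.05, -0.15, -0.1, 0], [0.115, -0.305, -0.25, 0], [0.115, -0.305, -0.4, 0], [0.115, -0.305, -0.5, 0], [0.115, -0.305, -0.58, 0], [0.115, -0.305, -0.65, 0], [0.115, -0.305, -0.65, 0]]

```text
clock: 37.58
tool_pos: [0.5287, -0.2385, 0.1227]
orientation: [179.9, -0.0, -103.9]
force: [0.7, -0.2, -1.5]
opening: 0.0636
gripper_force: 30.0
```

```bash
cat > pp.py <<'E'
from lv import *
Pp=np.array([.5088,-.3232,0]); a=np.radians(-103.9); px=np.array([np.cos(a),np.sin(a),0]); py=np.array([-px[1],px[0],0])
o=ctrl.get_obs(); t=o['tool_pos']; print(o['clock'],t,o['orientation'][2],o['force'],o['opening'],'tcp in prop',np.round([1000*(t-Pp)@px,1000*(t-Pp)@py],1))
shots()
for k in('bat_end','bat_foot'):
    Q=tri(k)
    if Q is not None: print('   prop frame',np.round([1000*(Q-Pp)@px,1000*(Q-Pp)@py,1000*Q[2]],1))
    for d in ctrl.spot_point(k,'scene')[:1]:
        r=ray(C['scene'],d['pixel']); m=((t-r[0])@py)/(r[1]@py); Q=r[0]+m*r[1]; print('  scene/plane',d['conf'],np.round([1000*(Q-Pp)@px,1000*Q[2]],1))
E
python3 pp.py
```

```text
37.575 [ 0.52866941 -0.23848144  0.12271466] -103.90183290299318 [ 0.71392998 -0.21507905 -1.48842391] 0.06364192690643776 tcp in prop [-87.   -1.1]
bat_end world [ 0.5256 -0.2434  0.1806] holder [-507.2 -158.7  180.6] res [np.float64(1.0), np.float64(1.0)] [0.46, 0.93] [[259.9, 456.5], [140.7, 247.1]]
   prop frame [-81.5  -2.9 180.6]
  scene/plane 0.93 [-88.  185.6]
bat_foot world [ 0.5275 -0.2347  0.0193] holder [-498.3 -158.3   19.3] res [np.float64(1.1), np.float64(1.1)] [0.45, 0.9] [[272.4, 434.4], [193.3, 256.5]]
   prop frame [-90.4  -3.1  19.3]
  scene/plane 0.9 [-97.6  26.4]
```

Emit:
send_rows:
  increments:
    - [[0, 0, -0.04, 0], [0, 0, -0.08, 0], [0, 0, -0.1, 0], [0, 0, -0.115, 0], [0, 0, -0.115, 0]]

```text
clock: 38.6
tool_pos: [0.5286, -0.2401, 0.1033]
orientation: [-180.0, -0.1, -103.8]
force: [-9.5, 1.2, 22.7]
opening: 0.0636
gripper_force: 30.3
```

Emit:
send_rows:
  increments:
    - [[0, 0, 0.015, 0], [-0.01, -0.039, 0.019, 0], [-0.019, -0.078, 0.018, 0], [-0.029, -0.118, 0.013, 0], [-0.039, -0.158, 0.006, 0], [-0.049, -0.197, -0.004, 0], [-0.058, -0.236, -0.016, 0], [-0.058, -0.236, -0.016, 0]]

```text
clock: 39.6
tool_pos: [0.5173, -0.2872, 0.0975]
orientation: [-180.0, -0.0, -104.0]
force: [-2.7, -0.1, 4.3]
opening: 0.0635
gripper_force: 30.0
```

```bash
python3 pp.py
```

```text
39.6 [ 0.51726735 -0.28719729  0.09746463] -103.95498189132128 [-2.66273672 -0.06437849  4.26366785] 0.0635221534652516 tcp in prop [-37.   -0.4]
bat_end only 1
  scene/plane 0.72 [-54.   79.6]
bat_foot only 1
  scene/plane 0.56 [-66.5 -12.5]
```

```bash
cat > fit.py <<'E'
from pp import *
e=ctrl.trace('bat','scene')[0]; m=e['mask'].astype(np.uint8); print('mask',e['conf'],e['bbox'],m.sum())
best=[]
for fx in range(-130,-25,4):
    for th in range(40,96,4):
        T=np.radians(th); ax=-px*np.cos(T)+np.array([0,0,-np.sin(T)]); nz=-px*np.sin(T)+np.array([0,0,np.cos(T)]); F=Pp+px*fx/1000+py*((t-Pp)@py)
        pts=[F-ax*a_+nz*b_+py*w_ for a_ in(0,.15) for b_ in(0,.012) for w_ in(-.032,.032)]
        q=np.array([proj(C['scene'],P)[::-1] for P in pts]).astype(np.int32); s=np.zeros((480,640),np.uint8); cv2.fillConvexPoly(s,cv2.convexHull(q),1)
        best.append(((m&~s&1).sum()+0.3*(s&~m&1).sum(),fx,th))
best.sort(); print(best[:6])
I2=I['scene'][90:230,180:320]; cv2.imwrite('pics/last.png',cv2.resize(I2,(560,560),interpolation=2)[:,:,::-1])
E
python3 fit.py
```

```text
40.0 [ 0.51745918 -0.28666421  0.09763063] -103.91466527526741 [-1.83861756 -0.84063069  4.21551017] 0.06329121672634594 tcp in prop [-37.5  -0.4]
bat_end world [ 0.5173 -0.295   0.1491] holder [-559.3 -164.2  149.1] res [np.float64(0.3), np.float64(0.3)] [0.47, 0.68] [[267.8, 475.7], [139.4, 235.7]]
   prop frame [-29.4   1.5 149.1]
  scene/plane 0.68 [-25.4 145.2]
bat_foot only 1
  scene/plane 0.53 [-328.6  343.2]Traceback (most recent call last):
  File "fit.py", line 2, in <module>
    e=ctrl.trace('bat','scene')[0]; m=e['mask'].astype(np.uint8); print('mask',e['conf'],e['bbox'],m.sum())
      ~~~~~~~~~~~~~~~~~~~~~~~~~^^^
IndexError: list index out of range
```

Emit:
send_rows:
  increments:
    - [[-0.005, -0.02, -0.007, 0], [-0.01, -0.04, -0.015, 0], [-0.015, -0.06, -0.024, 0], [-0.019, -0.075, -0.032, 0], [-0.019, -0.075, -0.032, 0], [-0.019, -0.075, -0.032, 0]]

```text
clock: 41.2
tool_pos: [0.5143, -0.3, 0.0925]
orientation: [-179.9, 0.1, -103.9]
force: [-3.3, 12.5, 17.5]
opening: 0.0638
gripper_force: 30.0
```

```bash
python3 fit.py
```

```text
41.2 [ 0.51429587 -0.29995073  0.09254997] -103.88459859166204 [-3.31154322 12.54122487 17.50893554] 0.06378356316309579 tcp in prop [-23.9  -0.3]
bat_end world [ 0.5133 -0.3033  0.1545] holder [-568.3 -162.5  154.5] res [np.float64(3.0), np.float64(3.0)] [0.37, 0.81] [[268.6, 481.4], [135.6, 235.4]]
   prop frame [-20.4  -0.4 154.5]
  scene/plane 0.81 [-27.7 158.3]
bat_foot only 1
  scene/plane 0.95 [-70.8  -3.9]
mask 0.67 [227.8, 132.8, 261.6, 199.0] 1588
[(np.float64(60.0), -78, 64), (np.float64(71.3), -74, 68), (np.float64(76.8), -70, 72), (np.float64(83.3), -66, 72), (np.float64(90.3), -74, 64), (np.float64(90.8), -70, 68)]
```

The bat is pressing on both the prop and the table. The silhouette fit puts its foot at −78 mm and the angle at about 64°. I'll ease the force and release.

Emit:
send_rows:
  increments:
    - [[0.001, 0.005, 0.006, 0], [0.001, 0.005, 0.008, 0], [0.001, 0.005, 0.008, 0]]

```text
clock: 42.02
tool_pos: [0.5143, -0.2997, 0.0927]
orientation: [-180.0, 0.0, -103.9]
force: [-1.4, 5.9, 6.9]
opening: 0.0634
gripper_force: 30.0
```

Emit:
send_rows:
  increments:
    - [[0, 0, 0, 0], [0, 0, 0, 0], [0, 0, 0, 0], [0, 0, 0, 0], [0, 0, 0, 0], [0, 0, 0, 0]]
  jaw: 1

```text
clock: 42.78
tool_pos: [0.5139, -0.3002, 0.0924]
orientation: [180.0, 0.0, -103.9]
force: [-0.0, 0.5, 0.8]
opening: 0.0873
gripper_force: 0.0
```

Emit:
send_rows:
  increments:
    - [[0, 0, 0.03, 0], [0, 0, 0.1, 0], [0, 0, 0.25, 0], [0, 0, 0.5, 0], [0, 0, 0.75, 0], [0, 0, 0.9, 0], [0, 0.3, 0.9, 0], [0, 0.6, 0.9, 0], [0, 0.8, 0.9, 0], [0, 0.8, 0.9, 0]]

```text
clock: 44.02
tool_pos: [0.514, -0.138, 0.2742]
orientation: [-179.9, 0.1, -103.7]
force: [-0.4, -0.8, 0.5]
opening: 0.0877
gripper_force: 0.0
```

```bash
sed -i 's/^    for d in ctrl.spot_point(k,.scene.)/    continue\n&/' pp.py; cat >> fit.py <<'E'
for k in('lever','paddle'):
    for cam in('top','scene'):
        for d in ctrl.trace(k,cam)[:1]: print(k,cam,round(d['conf'],2),rect(d['mask'],C[cam],.012))
E
python3 fit.py
```

```text
44.025 [ 0.51402779 -0.1379885   0.27416334] -103.7242130955265 [-0.37011228 -0.7519576   0.4643239 ] 0.08768494578638678 tcp in prop [-181.   -39.4]
bat_end world [ 0.5133 -0.3057  0.142 ] holder [-570.6 -163.1  142. ] res [np.float64(2.2), np.float64(2.2)] [0.96, 0.86] [[269.9, 480.3], [139.2, 235.1]]
   prop frame [-18.    0.2 142. ]
bat_foot world [ 0.5292 -0.25    0.0015] holder [-512.7 -163.9    1.5] res [np.float64(0.1), np.float64(0.1)] [0.84, 0.82] [[273.5, 438.4], [195.5, 252.0]]
   prop frame [-76.    2.2   1.5]
mask 0.89 [222.9, 129.5, 265.2, 199.6] 1690
[(np.float64(810.4), -62, 40), (np.float64(822.1), -66, 40), (np.float64(826.8), -46, 40), (np.float64(831.2), -70, 40), (np.float64(831.5), -50, 40), (np.float64(836.0), -54, 40)]
lever top 0.72 [632.7 -88.2  63.2  27.5  76. ]
lever scene 0.67 [647.4 -30.6 198.1  32.6  74.8]
paddle scene 0.71 [461.7  38.8 190.2  49.9 -78.5]
```

```bash
python3 -c "
from plant import ctrl
print(ctrl.close_job())"
```

```text
the job is handed in; nothing more can be done
None
```

I handed the job in at about 44 s (limit 67 s); the hand-in call gave no verdict. The bat was pried up onto the catches and now leans at about 67° on the prop, its foot 76 mm in front of the prop's centre (56 mm from its face); the lever lies on bare table at (0.65, −0.03).

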